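# Load the sample containers into their matching rack wells

### The job

Put each of the four closed white sample containers into the green block rack whose well has its shape and size: the wide round jar in the wide round well, the narrow tube in the narrow round well, the square bottle in the square well and the oblong bottle in the oblong well. Carry them upright and leave each one standing flat on the floor of its well; leave the amber bottle and the tube rack where they stand.

Things in the scene. Friction and masses are not known exactly. Their poses are not given: they have to be found in the camera images.
- jar_mid (a point): The wide round jar: frosted white plastic, a plain upright cylinder 56 mm across and 70 mm high (screw cap included, same diameter). It stands upright and loose on the bench. This point is its centre, 35 mm above its underside; z is up.
- tube_mid (a point): The narrow round tube: frosted white plastic, a plain upright cylinder 30 mm across and 76 mm high (screw cap included, same diameter). It stands upright and loose on the bench. This point is its centre, 38 mm above its underside; z is up.
- square_mid (a point): The square bottle: frosted white plastic, straight-sided body 46 x 46 mm and 60 mm high, round cap 32 mm across above it, 80 mm high in all. It stands upright and loose on the bench. This point is its centre, 40 mm above its underside; z is up. The flat sides face the point's x and y axes.
- oblong_mid (a point): The oblong bottle: frosted white plastic, straight-sided body 84 mm (its own x) x 34 mm (its own y) and 60 mm high, round cap 28 mm across above it, 80 mm high in all. It stands upright and loose on the bench. This point is its centre, 40 mm above its underside; z is up. The long side runs along the point's x axis.
- rack_jar: Green plastic block rack, 96 mm (its x) x 120 mm (its y), 24 mm high, fixed to the bench, all four alike outside. This is the one with the wide round well: a round well 72 mm across, in the middle of its top, 10 mm deep with a dark flat floor 14 mm above the bench. Origin: centre of the underside, at bench height, straight below the well's centre; z is up.
- rack_tube: Green plastic block rack, 96 mm (its x) x 120 mm (its y), 24 mm high, fixed to the bench, all four alike outside. This is the one with the narrow round well: a round well 46 mm across, in the middle of its top, 10 mm deep with a dark flat floor 14 mm above the bench. Origin: centre of the underside, at bench height, straight below the well's centre; z is up.
- rack_square: Green plastic block rack, 96 mm (its x) x 120 mm (its y), 24 mm high, fixed to the bench, all four alike outside. This is the one with the square well: a square well 62 x 62 mm, sides along the rack's x and y, in the middle of its top, 10 mm deep with a dark flat floor 14 mm above the bench. Origin: centre of the underside, at bench height, straight below the well's centre; z is up.
- rack_oblong: Green plastic block rack, 96 mm (its x) x 120 mm (its y), 24 mm high, fixed to the bench, all four alike outside. This is the one with the oblong well: an oblong well 50 mm (rack's x) x 100 mm (rack's y), in the middle of its top, 10 mm deep with a dark flat floor 14 mm above the bench. Origin: centre of the underside, at bench height, straight below the well's centre; z is up.
- amber_bottle: Bystander: loose amber bottle, 60 mm across, 130 mm high, standing at the side (+y) of the work. Origin: centre of its underside.
- tube_rack: Bystander: loose green tube rack full of tiny capped tubes, 100 mm (its x) x 215 mm (its y), 62 mm high, standing at the side (-y) of the work, its long side running away from the robot. Origin: centre of its underside.
Mind the look-alikes: they are no part of the job. Leave any purple or red look-alike of the part that bears oblong_mid alone.

How it is judged:
By the outcome, as a careful person would: the job done as asked, in the order asked, and still so for the second after the job is handed in, with the robot touching nothing.
It also fails if it takes over 96 s, if anything falls off the work surface, if the arm or the gripper's body presses on something with over 40 N, if the wrist force passes 120 N, or if a joint passes its speed limit or range.

### The arm

A 7-joint arm with a two-finger parallel gripper is mounted at the origin on the work surface. World frame = base frame: x ahead of the robot, y to its left, z up, the work surface at z = 0. Lengths are in m, angles in rad, forces in N, time in s.
With the tool pointing down it reaches from about 0.4 to 0.85 m from the base axis. Payload 10.4 kg.
Tool frame: the origin (TCP) lies midway between the tips of the shut fingers; the grasp point (between the pads) lies 19 mm behind it (r.tcp_to_grasp is the z of the grasp point in the tool frame, in m); z points along the fingers, x is the direction in which the jaws open and shut, and the axes are right-handed (so a half turn about z gives the same grasp; the last joint's range is limited). The gripper opens to 87 mm and grips with 3 to 60 N. Pads are 19 mm wide; open, the fingers measure 117 mm over their backs; the gripper's body (75 mm by 190 mm) begins 51 mm behind the grasp point.
Start: joints at [-1.255, 0.332, -0.065, 1.46, 0.022, 1.35, -0.088], TCP at [0.208, 0.589, 0.223] pointing down, gripper open.
Joint ranges: [-2.6, 2.6], [-0.5, 2.12], [-1.47, 1.34], [0.16, 2.42], [-1.27, 4.41], [0.06, 2.06], [-2.6, 2.6]. Speed limits (rad/s): [2.22, 2.22, 2.79, 2.79, 3.14, 3.14, 3.14].

### API

Orientations are given as a unit quaternion [x, y, z, w].
In Python, from bench import r, camera, close_job gives the robot as it stands. The module is installed in compiled form; this text tells all that it offers.
- The arm moves only by the shell command python3 -m crank 'ROWS' [FORCE]. ROWS is JSON, a list of rows, each an object of numbers: "x", "y", "z": the shift along the tool's x, y, z scaled (see below); "ax", "ay", "az": the turn, a rotation vector about the tool's x, y, z scaled (see below); "claw": the closure, from -1 (fully open) to 1 (shut), so that 0 is half open. A call has exactly 5 rows; each row is the pose to reach, as a shift and turn from the pose commanded when the call began, along the tool's axes at that moment; what a row does not reach only later rows make up. The controller multiplies each number of a shift by 1 m and each number of a turn by 2 rad. A row lasts 1/12 s, in which the tool goes at most 41.7 mm and 7.16 degrees, less where a joint would pass 70% of its speed; a pose out of reach is approached as far as the arm can. A call with a number of a shift or a turn outside -1 to 1 is refused whole. A call with a gripper value outside its range is refused whole. The fingers move at their own pace and stop on an object; FORCE is the grip in N (left out, the last holds). Time passes only in rows, so rows that repeat a pose let the fingers close, or fill a call up. It gives the time, the measured TCP pose, the force and the opening at its end, in the units of the state.
- r.read_state(): the state, without advancing time (a new reading comes with each control period).
- camera(name): name is "side" or "top" or "wrist"; returns a dict with "color" (384x512x3 uint8, blue, green, red), "fx", "fy", "cx", "cy" (pixels), "eye" and "orientation" of the camera in the world. Camera axes: x right, y down, z forward; pixel columns grow to the right and rows downward; lengths in m; the calibration is good to about 2 mm. The wrist camera is an equidistant fisheye: a pixel r from the principal point sees the ray r / f radians off the axis. A picture is of the moment at which its call begins. There is no depth.
- close_job(): hands the job in, once; it reports no verdict.
The state is a dict: "time": time; "joint_positions": joint angles; "joint_vel": joint speeds; "joint_torque": joint torques, N m; "ee_pos": TCP position; "eef_rot": TCP orientation; "ft_force": force on the tool from outside, world axes, zero at the start; "torque": the same for the moment, N m; "width": finger opening in m.
Only numpy, scipy, OpenCV 4.12 (cv2) and the standard library are available. Lean on these libraries where they do the work, as an engineer would, in place of code of your own. Each camera call takes 0.05 s, during which the arm holds its last target. There are 200 camera calls.

## Working session

There is one attempt and no reset: what is moved stays moved. The work goes in short steps, Python scripts to look and compute and a shell command to move; the robot and the scene stay as the last step left them, time stands still between calls to the robot, and variables do not carry over. Pictures are saved under pics/ and viewed, about 12 in all and at most 16, crops included, and the job is handed in when it is done.

```bash
mkdir -p pics; python3 - <<'E'
from bench import r,camera
import cv2
for n in("top","side","wrist"):
    c=camera(n); cv2.imwrite(f"pics/{n}0.png",c["color"]); print(n,{k:c[k] for k in c if k!="color"})
print(r.read_state(), r.tcp_to_grasp)
E
```

```text
top {'fx': 476.02060903007595, 'fy': 476.02060903007595, 'cx': 250.84002604827907, 'cy': 191.7407935313933, 'eye': array([ 0.189827  , -0.00723266,  1.40004682]), 'orientation': array([ 0.70777499, -0.70039862,  0.06192934, -0.06827226])}
side {'fx': 350.268733631923, 'fy': 350.268733631923, 'cx': 259.2364478937276, 'cy': 188.81264599549965, 'eye': array([0.16470847, 0.9372234 , 0.84891652]), 'orientation': array([-0.12989491,  0.8919176 , -0.42808449,  0.06598467])}
wrist {'fx': 297.3186396354542, 'fy': 297.3186396354542, 'cx': 252.06896027991596, 'cy': 191.59427236385224, 'eye': array([0.14490324, 0.61253908, 0.38369915]), 'orientation': array([0.80983424, 0.57367608, 0.06968336, 0.10103708])}
{'time': 0.15, 'joint_positions': array([-1.25462927,  0.33273694, -0.06472148,  1.46071806,  0.02159158,
        1.34988422, -0.08850381]), 'joint_vel': array([ 0.00028104, -0.00080604, -0.00047044, -0.00119264, -0.0007101 ,
       -0.00026466,  0.00114335]), 'joint_torque': array([ 1.00769488e-03, -6.23630548e+01,  2.48137792e-02, -3.90145576e+01,
       -6.12547668e-02,  3.71698849e-02,  1.11459462e-04]), 'ee_pos': array([0.20759526, 0.58922319, 0.22194484]), 'eef_rot': array([ 8.16178577e-01,  5.77799492e-01, -4.20954409e-04,  3.15146079e-04]), 'ft_force': array([-1.1287206 , -0.4187933 , -0.16552592]), 'torque': array([-0.03126334, -0.01424385, -0.01062989]), 'width': 0.08677529309051932} -0.0187
```

View pics/top0.png

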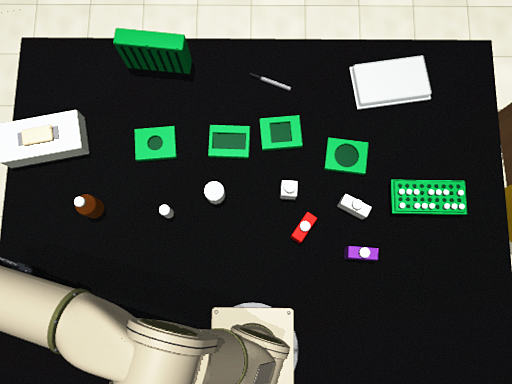

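View pics/side0.png

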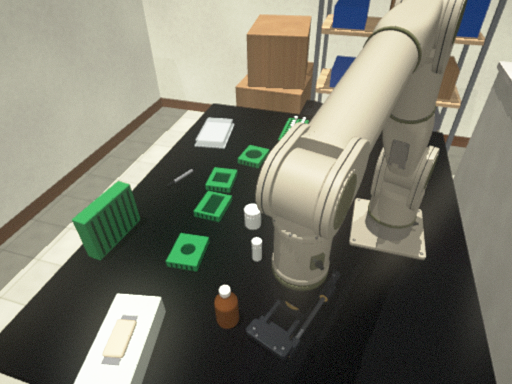

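The top view shows the racks left to right: tube (155,143), oblong (229,141), square (281,132), jar (346,155). The containers are the tube (166,211), jar (214,192), square bottle (289,189) and oblong bottle (355,206). The look-alikes are red at (305,227) and purple at (362,253). The side view confirms the layout.

```bash
cat > h.py <<'E'
import numpy as np, cv2
from scipy.spatial.transform import Rotation as R
from bench import r,camera
def cast(c,uv,z,fish=False):
    u=(uv[0]-c["cx"])/c["fx"]; v=(uv[1]-c["cy"])/c["fy"]
    if fish:
        t=np.hypot(u,v); s=np.sin(t)/max(t,1e-9); d=np.array([u*s,v*s,np.cos(t)])
    else: d=np.array([u,v,1.])
    d=R.from_quat(c["orientation"]).apply(d); e=np.array(c["eye"])
    return e+d*(z-e[2])/d[2]
def blobs(m,lo,hi):
    cs,_=cv2.findContours(m.astype(np.uint8)*255,cv2.RETR_EXTERNAL,cv2.CHAIN_APPROX_NONE)
    return [k for k in cs if lo<cv2.contourArea(k)<hi]
def cen(k):
    m=cv2.moments(k); return m["m10"]/m["m00"],m["m01"]/m["m00"]
def rect(c,k,z,fish=False):
    p=np.array([cast(c,q[0],z,fish)[:2] for q in k],np.float32)*1000
    (x,y),(w,h),a=cv2.minAreaRect(p)
    if w<h: w,h,a=h,w,a+90
    return np.round([x,y,w,h,(a+90)%180-90],1)  # mm, long side, short side, long-axis angle deg
E
python3 - <<'E'
from h import *
c=camera("top"); im=c["color"].astype(int); b,g,rr=im[...,0],im[...,1],im[...,2]
gm=(g>60)&(g>1.5*b)&(g>1.5*rr); wm=im.min(2)>100
for n,m,z in(("green",gm,.02),("white",wm,.035)):
    for k in blobs(m,60,2500):
        u=cen(k)
        if 100<u[1]<270: print(n,np.round(u,1),cv2.contourArea(k),np.round(cast(c,u,z)*1000)[:2],rect(c,k,z))
x=im.astype(np.uint8)[110:270,120:400]; cv2.imwrite("pics/topc.png",cv2.resize(x,(784,448),interpolation=cv2.INTER_CUBIC))
w=camera("wrist")
E
```

```text
green [428.5 196.7] 2496.5 [ 438. -515.] [ 437.9 -514.4  220.   103.    89.5]
green [346.2 155.4] 1286.5 [ 560. -277.] [ 560.6 -276.9  124.2  100.7   83. ]
green [154.8 142.8] 1258.5 [594. 298.] [594.2 297.6 124.4 101.9 -84.9]
green [228.8 140.9] 1255.0 [602.  75.] [602.2  75.5 123.3 100.  -89.5]
green [280.5 132. ] 1245.0 [631. -81.] [631.9 -80.8 123.8 100.7 -84.6]
white [364.6 252.1] 89.5 [ 273. -319.] [ 273.2 -318.7   31.6   28.3  -89.4]
white [304.7 225.5] 80.5 [ 347. -150.] [ 346.4 -149.7   30.3   28.8   45. ]
white [164.9 210.4] 109.5 [387. 255.] [385.  255.   43.8  32.   32.7]
white [ 78.8 201.2] 82.0 [412. 508.] [412.  507.1  30.2  29.2   4.3]
white [354.8 206.1] 431.0 [ 405. -295.] [ 405.7 -295.    87.8   48.    62.3]
white [213.9 191.4] 331.0 [444. 114.] [442.7 115.5  65.5  55.6   1.3]
white [288.7 188.5] 259.0 [ 455. -104.] [ 453.7 -104.8   53.7   46.8   -0. ]
```

View pics/topc.png

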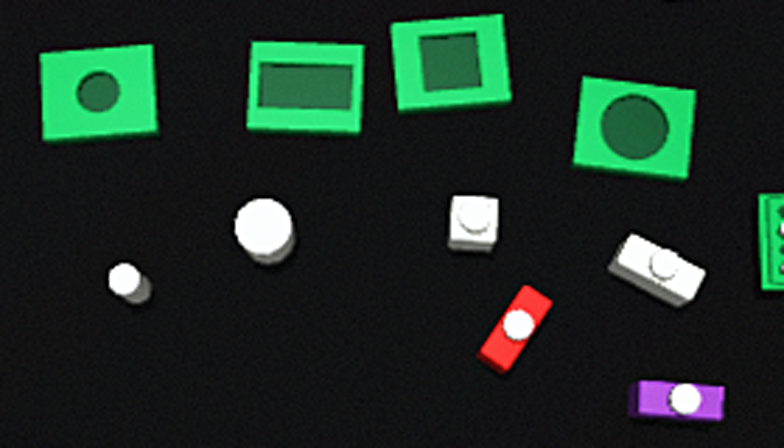

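View pics/wrist0.png

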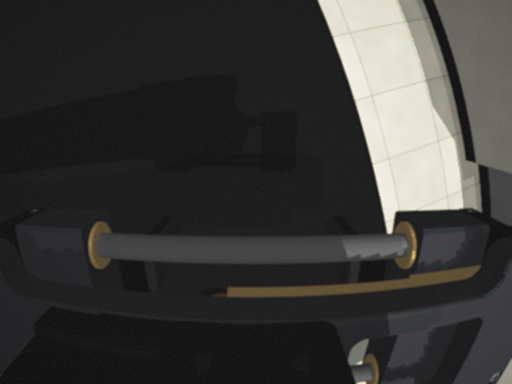

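Tops of the containers lean away from the nadir as expected, and the estimates match the sizes given. The wrist view shows only black bench and the gripper at the moment. I'll move toward the jar with the wrist camera over it.

```bash
cat >> h.py <<'E'
def go(x,y,z,yaw):  # print shift/turn (crank units) to a TCP target (m) and jaw yaw (deg)
    s=r.read_state(); T=R.from_quat(s["eef_rot"]); p=np.array(s["ee_pos"])
    d=T.inv().apply(np.array([x,y,z])-p); X=T.as_matrix()[:,0]; now=np.degrees(np.arctan2(X[1],X[0]))
    dy=(now-yaw+90)%180-90
    tgt=R.from_euler("z",now-dy,degrees=True)*R.from_euler("x",180,degrees=True)
    print("pos",np.round(p,4),"yaw",round(now,1),"F",np.round(s["ft_force"],1),"w",round(s["width"],4),"t",round(s["time"],2),
      "\n shift",np.round(d,4),"len",round(np.linalg.norm(d),3),"turn",np.round((T.inv()*tgt).as_rotvec()/2,4))
E
S='{"x":-0.145,"y":0.134,"z":0}'; :
python3 -m crank '[{"x":-0.145,"y":0.134},{"x":-0.145,"y":0.134},{"x":-0.145,"y":0.134},{"x":-0.145,"y":0.134},{"x":-0.145,"y":0.134}]' 30
python3 -m crank '[{"x":-0.145,"y":0.134},{"x":-0.145,"y":0.134},{"x":-0.145,"y":0.134},{"x":-0.145,"y":0.134},{"x":-0.145,"y":0.134}]'
python3 -m crank '[{"x":-0.145,"y":0.134},{"x":-0.145,"y":0.134},{"x":-0.145,"y":0.134},{"x":-0.145,"y":0.134},{"x":-0.145,"y":0.134}]'
python3 -m crank '[{"az":0.308},{"az":0.308},{"az":0.308},{"az":0.308},{"az":0.308}]'
python3 -m crank '[{"az":0.308},{"az":0.308},{"az":0.308},{"az":0.308},{"az":0.308}]'
python3 - <<'E'
from h import *
go(.444,.114,.03,0)
c=camera("wrist"); cv2.imwrite("pics/w1.png",c["color"]); print(c["eye"],c["orientation"])
E
```

```text
pos [0.2077 0.5893 0.2222] yaw 70.6 F [-0.8 -0.7  0.1] w 0.0872 t 0.25 
 shift [-0.3697  0.3808  0.1924] len 0.565 turn [2.00e-04 2.00e-04 6.16e-01]
[0.14492453 0.61261475 0.38405868] [0.80986246 0.57364123 0.06993894 0.10083195]schema error: expected keys x, y, z, ax, ay, az, claw
schema error: expected keys x, y, z, ax, ay, az, claw
schema error: expected keys x, y, z, ax, ay, az, claw
schema error: expected keys x, y, z, ax, ay, az, claw
schema error: expected keys x, y, z, ax, ay, az, claw
```

View pics/w1.png

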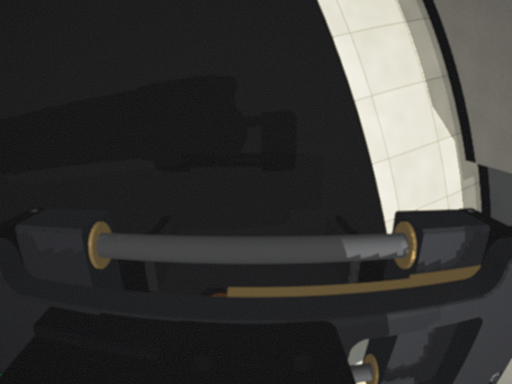

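The image hasn't changed because the moves were refused: every row needs all the keys.

```bash
for i in 1 2 3; do python3 -m crank '[{"x":-0.145,"y":0.134,"z":0,"ax":0,"ay":0,"az":0,"claw":-1},{"x":-0.145,"y":0.134,"z":0,"ax":0,"ay":0,"az":0,"claw":-1},{"x":-0.145,"y":0.134,"z":0,"ax":0,"ay":0,"az":0,"claw":-1},{"x":-0.145,"y":0.134,"z":0,"ax":0,"ay":0,"az":0,"claw":-1},{"x":-0.145,"y":0.134,"z":0,"ax":0,"ay":0,"az":0,"claw":-1}]' 30; done
for i in 1 2; do python3 -m crank '[{"x":0,"y":0,"z":0,"ax":0,"ay":0,"az":0.308,"claw":-1},{"x":0,"y":0,"z":0,"ax":0,"ay":0,"az":0.308,"claw":-1},{"x":0,"y":0,"z":0,"ax":0,"ay":0,"az":0.308,"claw":-1},{"x":0,"y":0,"z":0,"ax":0,"ay":0,"az":0.308,"claw":-1},{"x":0,"y":0,"z":0,"ax":0,"ay":0,"az":0.308,"claw":-1}]'; done
python3 - <<'E'
from h import *
go(.444,.114,.03,0)
c=camera("wrist"); cv2.imwrite("pics/w2.png",c["color"]); print(c["eye"],c["orientation"])
E
```

```text
time: 0.72
ee_pos: [0.2874, 0.405, 0.2226]
eef_rot: [0.817, 0.577, 0.0, 0.0]
ft_force: [1.1, 0.3, 0.2]
width: 0.087
time: 1.13
ee_pos: [0.3651, 0.2236, 0.2227]
eef_rot: [0.817, 0.577, 0.0, -0.0]
ft_force: [0.5, 0.4, -0.3]
width: 0.0871
time: 1.55
ee_pos: [0.4431, 0.042, 0.2229]
eef_rot: [0.817, 0.577, 0.001, 0.0]
ft_force: [1.2, -0.5, 0.3]
width: 0.0869
time: 1.97
ee_pos: [0.4423, 0.0455, 0.2226]
eef_rot: [0.954, 0.3, 0.0, -0.0]
ft_force: [0.8, 0.6, 0.3]
width: 0.0867
time: 2.38
ee_pos: [0.4422, 0.0456, 0.2226]
eef_rot: [1.0, -0.003, 0.0, -0.0]
ft_force: [-0.0, 0.3, -0.9]
width: 0.087
pos [0.4422 0.0456 0.2226] yaw -0.4 F [-0.   0.3 -0.9] w 0.087 t 2.38 
 shift [ 0.0013 -0.0683  0.1926] len 0.204 turn [-0.0001 -0.0001 -0.0032]
[0.44224356 0.11290343 0.38447418] [ 9.92355062e-01 -3.00391655e-03 -5.37933185e-04  1.23377945e-01]
```

View pics/w2.png

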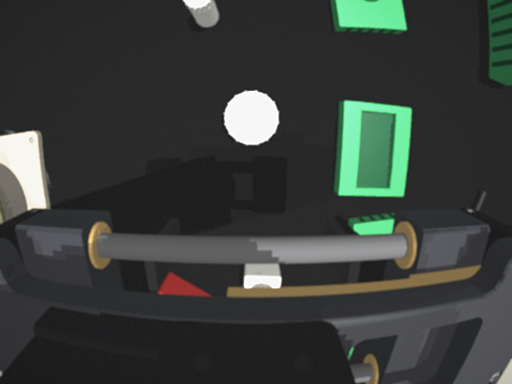

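The jar is at (252,118), seen straight from above. The oblong rack is at (374,148), the tube at (200,10), and the square bottle is partly visible at (262,275). I'll measure the jar and oblong rack here and compare them with the top camera.

```bash
cat >> h.py <<'E'
def look(zw=.035,zg=.02,name=None):
    c=camera("wrist"); im=c["color"].astype(int); b,g,rr=im[...,0],im[...,1],im[...,2]
    if name: cv2.imwrite(f"pics/{name}.png",c["color"])
    im[225:]=0
    for n,m,z in(("green",(g>50)&(g>1.5*b)&(g>1.5*rr),zg),("white",(im.min(2)>100),zw)):
        m=m.copy(); m[225:]=0
        for k in blobs(m,200,40000):
            u=cen(k); print(n,np.round(u,1),cv2.contourArea(k),"cen",np.round(cast(c,u,z,True)*1000,1)[:2],"rect",rect(c,k,z,True))
E
python3 - <<'E'
from h import *
look(.07,.02)
E
```

```text
green [373.6 219.8] 302.5 cen [608.4 -21.7] rect [606.4 -19.7  70.3  16.3  -2.5]
green [372.2 148.1] 6579.5 cen [598.1  76.9] rect [601.5  75.7 124.1 106.5  88.4]
green [499.7  41.3] 1279.0 cen [841.6 263.4] rect [844.6 277.4 164.3  66.6  81.1]
green [377.   15.7] 908.0 cen [608.1 255.5] rect [597.2 255.1 108.6  46.5   8.8]
white [ 23.1 171.2] 3063.0 cen [133.5  66.2] rect [124.6  63.6 106.5  98.9  89.8]
white [373.9 148. ] 5777.5 cen [578.9  82. ] rect [581.6  80.9 104.3  83.3  88.3]
white [250.5 117.3] 2331.0 cen [441.1 113.7] rect [441.1 114.1  57.8  57.3  -0.9]
white [369.4  12.8] 1579.0 cen [576.1 238.3] rect [577.4 240.1  82.4  35.    6.2]
white [201.7  11.5] 640.5 cen [390.4 233.4] rect [390.3 237.1  47.1  27.9 -57.3]
```

```bash
python3 -m crank '[{"x":0,"y":-0.0685,"z":0.05,"ax":0,"ay":0,"az":0,"claw":-1},{"x":0,"y":-0.0685,"z":0.05,"ax":0,"ay":0,"az":0,"claw":-1},{"x":0,"y":-0.0685,"z":0.08,"ax":0,"ay":0,"az":0,"claw":-1},{"x":0,"y":-0.0685,"z":0.08,"ax":0,"ay":0,"az":0,"claw":-1},{"x":0,"y":-0.0685,"z":0.08,"ax":0,"ay":0,"az":0,"claw":-1}]' 30
python3 -m crank '[{"x":0,"y":0,"z":0.03,"ax":0,"ay":0,"az":0,"claw":-1},{"x":0,"y":0,"z":0.06,"ax":0,"ay":0,"az":0,"claw":-1},{"x":0,"y":0,"z":0.09,"ax":0,"ay":0,"az":0,"claw":-1},{"x":0,"y":0,"z":0.12,"ax":0,"ay":0,"az":0,"claw":-1},{"x":0,"y":0,"z":0.122,"ax":0,"ay":0,"az":0,"claw":-1}]'
python3 -m crank '[{"x":0,"y":0,"z":0,"ax":0,"ay":0,"az":0,"claw":1},{"x":0,"y":0,"z":0,"ax":0,"ay":0,"az":0,"claw":1},{"x":0,"y":0,"z":0,"ax":0,"ay":0,"az":0,"claw":1},{"x":0,"y":0,"z":0,"ax":0,"ay":0,"az":0,"claw":1},{"x":0,"y":0,"z":0,"ax":0,"ay":0,"az":0,"claw":1}]'
python3 -m crank '[{"x":0,"y":0,"z":0,"ax":0,"ay":0,"az":0,"claw":1},{"x":0,"y":0,"z":0,"ax":0,"ay":0,"az":0,"claw":1},{"x":0,"y":0,"z":0,"ax":0,"ay":0,"az":0,"claw":1},{"x":0,"y":0,"z":0,"ax":0,"ay":0,"az":0,"claw":1},{"x":0,"y":0,"z":0,"ax":0,"ay":0,"az":0,"claw":1}]'
```

```text
time: 2.9
ee_pos: [0.4415, 0.1136, 0.142]
eef_rot: [1.0, 0.002, -0.001, 0.001]
ft_force: [0.2, -0.4, 1.2]
width: 0.0868
time: 3.32
ee_pos: [0.4409, 0.1127, 0.0184]
eef_rot: [1.0, 0.0, -0.002, 0.001]
ft_force: [-1.6, -0.0, -0.3]
width: 0.0871
time: 3.73
ee_pos: [0.4432, 0.1145, 0.0219]
eef_rot: [1.0, 0.0, 0.001, -0.001]
ft_force: [0.2, -0.8, 0.6]
width: 0.0615
time: 4.15
ee_pos: [0.4428, 0.1144, 0.0214]
eef_rot: [1.0, 0.0, 0.0, -0.0]
ft_force: [-2.4, -1.1, 9.0]
width: 0.0555
```

```bash
python3 -m crank '[{"x":0,"y":0,"z":-0.02,"ax":0,"ay":0,"az":0,"claw":1},{"x":0,"y":0,"z":-0.05,"ax":0,"ay":0,"az":0,"claw":1},{"x":0,"y":0,"z":-0.085,"ax":0,"ay":0,"az":0,"claw":1},{"x":0,"y":0,"z":-0.115,"ax":0,"ay":0,"az":0,"claw":1},{"x":0,"y":0,"z":-0.13,"ax":0,"ay":0,"az":0,"claw":1}]'
for i in 1 2 3; do python3 -m crank '[{"x":0.008,"y":0.026,"z":0,"ax":0,"ay":0,"az":0,"claw":1},{"x":0.016,"y":0.052,"z":0,"ax":0,"ay":0,"az":0,"claw":1},{"x":0.024,"y":0.078,"z":0,"ax":0,"ay":0,"az":0,"claw":1},{"x":0.031,"y":0.104,"z":0,"ax":0,"ay":0,"az":0,"claw":1},{"x":0.039,"y":0.1305,"z":0,"ax":0,"ay":0,"az":0,"claw":1}]'; done
python3 - <<'E'
from h import *
go(.56,-.277,.037,0)
look(.07,.02,"w3")
E
```

```text
time: 4.57
ee_pos: [0.4434, 0.1144, 0.1542]
eef_rot: [1.0, -0.0, 0.002, -0.001]
ft_force: [2.1, 0.5, -2.1]
width: 0.0559
time: 4.98
ee_pos: [0.4812, -0.0176, 0.1506]
eef_rot: [1.0, 0.0, -0.0, -0.0]
ft_force: [1.8, 0.4, -1.9]
width: 0.0558
time: 5.4
ee_pos: [0.5201, -0.148, 0.1504]
eef_rot: [1.0, 0.0, -0.0, -0.0]
ft_force: [0.1, -0.3, -1.6]
width: 0.0555
time: 5.82
ee_pos: [0.5593, -0.2782, 0.1502]
eef_rot: [1.0, 0.0, -0.0, -0.0]
ft_force: [0.1, 0.4, -1.6]
width: 0.0553
pos [ 0.5593 -0.2782  0.1502] yaw 0.0 F [ 0.1  0.4 -1.6] w 0.0553 t 5.82 
 shift [ 0.0008 -0.0012  0.1132] len 0.113 turn [-0.0003  0.0004  0.0003]
green [251.  181.6] 1382.5 cen [ 557.6 -274.3] rect [ 561.3 -268.3  108.4   99.3   83.2]
green [321.   40.1] 393.0 cen [ 626.9 -129.8] rect [ 634.6 -112.7  102.    60.6    6.2]
white [448.6 208.6] 800.5 cen [ 756.4 -289.5] rect [ 757.  -294.1  104.3   27.8    8.8]
white [  6.2 202.6] 431.0 cen [ 283.5 -285.2] rect [ 284.6 -290.1   54.3   28.9   72.7]
white [252.  206.6] 2837.5 cen [ 558.6 -285.2] rect [ 5.582e+02 -2.826e+02  8.130e+01  3.750e+01  1.000e-01]
white [110.5 185.6] 2496.0 cen [ 430.5 -266.7] rect [ 426.2 -273.3   81.9   49.4   52.8]
white [257.2 140.2] 3134.0 cen [ 562.8 -229. ] rect [ 564.1 -234.2   80.7   39.3   -6.4]
white [30.8 64.4] 695.5 cen [ 339.6 -142.6] rect [ 338.9 -141.7   43.4   31.1   -9.7]
white [444.2  22. ] 420.0 cen [ 741.2 -105.7] rect [ 742.3 -103.    59.1   11.5   68.7]
white [326.1  30.6] 2975.5 cen [ 619.8 -134.7] rect [ 621.8 -127.5   80.6   46.8    5.7]
white [143.8  20. ] 2515.5 cen [ 466.3 -121.3] rect [ 461.6 -121.3   68.4   41.4   -9.5]
```

View pics/w3.png

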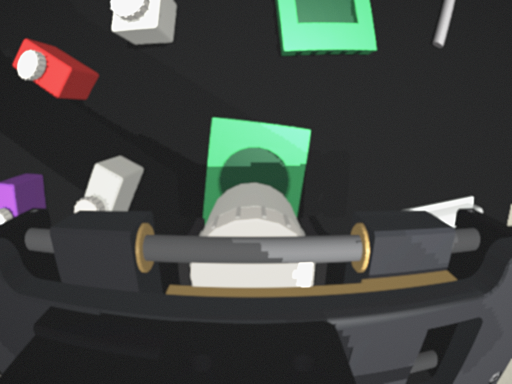

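The jar is held upright over its rack and lines up with the well at (255,185). I'll lower it.

```bash
python3 -m crank '[{"x":0.001,"y":-0.001,"z":0.03,"ax":0,"ay":0,"az":0,"claw":1},{"x":0.001,"y":-0.001,"z":0.06,"ax":0,"ay":0,"az":0,"claw":1},{"x":0.001,"y":-0.001,"z":0.085,"ax":0,"ay":0,"az":0,"claw":1},{"x":0.001,"y":-0.001,"z":0.1,"ax":0,"ay":0,"az":0,"claw":1},{"x":0.001,"y":-0.001,"z":0.105,"ax":0,"ay":0,"az":0,"claw":1}]'
python3 -m crank '[{"x":0,"y":0,"z":0.003,"ax":0,"ay":0,"az":0,"claw":1},{"x":0,"y":0,"z":0.006,"ax":0,"ay":0,"az":0,"claw":1},{"x":0,"y":0,"z":0.009,"ax":0,"ay":0,"az":0,"claw":1},{"x":0,"y":0,"z":0.01,"ax":0,"ay":0,"az":0,"claw":1},{"x":0,"y":0,"z":0.01,"ax":0,"ay":0,"az":0,"claw":1}]'
```

```text
time: 6.28
ee_pos: [0.5585, -0.2752, 0.0423]
eef_rot: [1.0, 0.0, -0.002, -0.001]
ft_force: [-0.3, 0.6, -1.7]
width: 0.0552
time: 6.7
ee_pos: [0.5606, -0.2765, 0.036]
eef_rot: [1.0, 0.0, 0.0, 0.0]
ft_force: [0.3, 0.1, -1.8]
width: 0.0557
```

```bash
python3 -m crank '[{"x":0,"y":0,"z":0.001,"ax":0,"ay":0,"az":0,"claw":1},{"x":0,"y":0,"z":0.0015,"ax":0,"ay":0,"az":0,"claw":1},{"x":0,"y":0,"z":0.0015,"ax":0,"ay":0,"az":0,"claw":1},{"x":0,"y":0,"z":0.0015,"ax":0,"ay":0,"az":0,"claw":-1},{"x":0,"y":0,"z":0.0015,"ax":0,"ay":0,"az":0,"claw":-1}]'
python3 -m crank '[{"x":0,"y":0,"z":0,"ax":0,"ay":0,"az":0,"claw":-1},{"x":0,"y":0,"z":0,"ax":0,"ay":0,"az":0,"claw":-1},{"x":0,"y":0,"z":0,"ax":0,"ay":0,"az":0,"claw":-1},{"x":0,"y":0,"z":0,"ax":0,"ay":0,"az":0,"claw":-1},{"x":0,"y":0,"z":0,"ax":0,"ay":0,"az":0,"claw":-1}]'
python3 -m crank '[{"x":0,"y":0,"z":-0.02,"ax":0,"ay":0,"az":0,"claw":-1},{"x":0,"y":0,"z":-0.06,"ax":0,"ay":0,"az":0,"claw":-1},{"x":0,"y":0,"z":-0.1,"ax":0,"ay":0,"az":0,"claw":-1},{"x":0,"y":0,"z":-0.14,"ax":0,"ay":0,"az":0,"claw":-1},{"x":0,"y":0,"z":-0.17,"ax":0,"ay":0,"az":0,"claw":-1}]'
python3 - <<'E'
from h import *
go(.388,.255-.067,.205,0)
E
```

```text
time: 7.12
ee_pos: [0.5608, -0.2766, 0.0347]
eef_rot: [1.0, 0.0, 0.001, 0.0]
ft_force: [0.1, 0.4, -0.5]
width: 0.0628
time: 7.53
ee_pos: [0.5603, -0.2764, 0.0339]
eef_rot: [1.0, -0.0, -0.0, -0.0]
ft_force: [0.4, 0.2, 0.0]
width: 0.0859
time: 7.95
ee_pos: [0.5606, -0.2769, 0.2076]
eef_rot: [1.0, -0.0, 0.001, 0.0]
ft_force: [0.8, -0.5, 0.3]
width: 0.0874
pos [ 0.5606 -0.2769  0.2076] yaw -0.0 F [ 0.8 -0.5  0.3] w 0.0874 t 7.95 
 shift [-0.1728 -0.4648  0.0017] len 0.496 turn [ 0.0004 -0.0013 -0.0002]
```

```bash
for i in 1 2 3; do python3 -m crank '[{"x":-0.0576,"y":-0.155,"z":0,"ax":0,"ay":0,"az":0,"claw":-1},{"x":-0.0576,"y":-0.155,"z":0,"ax":0,"ay":0,"az":0,"claw":-1},{"x":-0.0576,"y":-0.155,"z":0,"ax":0,"ay":0,"az":0,"claw":-1},{"x":-0.0576,"y":-0.155,"z":0,"ax":0,"ay":0,"az":0,"claw":-1},{"x":-0.0576,"y":-0.155,"z":0,"ax":0,"ay":0,"az":0,"claw":-1}]'; done
python3 - <<'E'
from h import *
go(.388,.255,.021,0)
look(.076,.02)
a=camera("top")["color"][100:260,120:400]; b=camera("wrist")["color"]
cv2.imwrite("pics/c4.png",np.vstack([cv2.resize(a,(512,292)),b[:300]]))
E
```

```text
time: 8.37
ee_pos: [0.5013, -0.1137, 0.2038]
eef_rot: [1.0, 0.004, -0.0, -0.002]
ft_force: [0.9, 0.3, 1.0]
width: 0.0874
time: 8.78
ee_pos: [0.4428, 0.0407, 0.204]
eef_rot: [1.0, 0.004, -0.0, -0.001]
ft_force: [1.1, 0.9, 0.4]
width: 0.087
time: 9.2
ee_pos: [0.3844, 0.1954, 0.2041]
eef_rot: [1.0, 0.004, -0.0, -0.001]
ft_force: [-0.0, 0.1, -0.1]
width: 0.0866
pos [0.3844 0.1954 0.2041] yaw 0.5 F [-0.   0.1 -0.1] w 0.0866 t 9.2 
 shift [ 0.0042 -0.0593  0.1832] len 0.193 turn [-0.0009  0.0002  0.0045]
green [382.1 100.1] 542.0 cen [542.  292.5] rect [543.9 296.7 125.   27.6  86.1]
white [253.1 129.1] 920.5 cen [384.3 252. ] rect [384.7 252.2  34.   33.3   0.6]
white [416.2 100.1] 5759.0 cen [558.4 292.2] rect [562.1 292.9 103.7  83.9 -84.8]
```

View pics/c4.png

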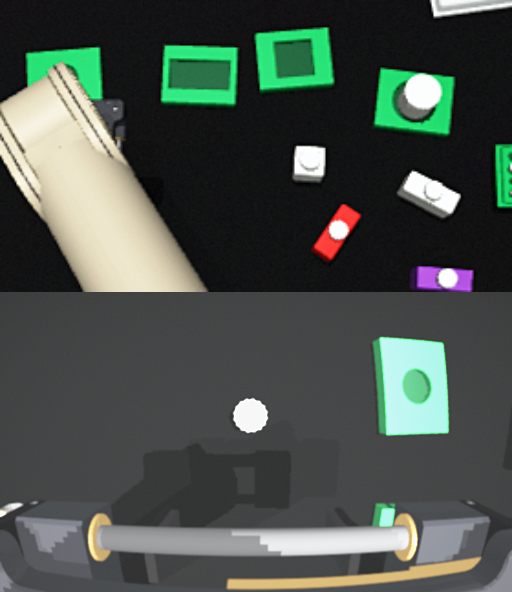

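The jar stands in its well (top view, (420,100)) and the tube's top is at (250,122) in the wrist view. Now the tube grasp.

```bash
python3 -m crank '[{"x":0.0005,"y":-0.0567,"z":0.04,"ax":0,"ay":0,"az":0,"claw":-1},{"x":0.0005,"y":-0.0567,"z":0.04,"ax":0,"ay":0,"az":0,"claw":-1},{"x":0.0005,"y":-0.0567,"z":0.07,"ax":0,"ay":0,"az":0,"claw":-1},{"x":0.0005,"y":-0.0567,"z":0.08,"ax":0,"ay":0,"az":0,"claw":-1},{"x":0.0005,"y":-0.0567,"z":0.08,"ax":0,"ay":0,"az":0,"claw":-1}]' 30
python3 -m crank '[{"x":0,"y":0,"z":0.03,"ax":0,"ay":0,"az":0,"claw":-1},{"x":0,"y":0,"z":0.06,"ax":0,"ay":0,"az":0,"claw":-1},{"x":0,"y":0,"z":0.085,"ax":0,"ay":0,"az":0,"claw":-1},{"x":0,"y":0,"z":0.1,"ax":0,"ay":0,"az":0,"claw":-1},{"x":0,"y":0,"z":0.101,"ax":0,"ay":0,"az":0,"claw":-1}]'
for i in 1 2 3; do python3 -m crank '[{"x":0,"y":0,"z":0,"ax":0,"ay":0,"az":0,"claw":1},{"x":0,"y":0,"z":0,"ax":0,"ay":0,"az":0,"claw":1},{"x":0,"y":0,"z":0,"ax":0,"ay":0,"az":0,"claw":1},{"x":0,"y":0,"z":0,"ax":0,"ay":0,"az":0,"claw":1},{"x":0,"y":0,"z":0,"ax":0,"ay":0,"az":0,"claw":1}]'; done
python3 -m crank '[{"x":0,"y":0,"z":-0.02,"ax":0,"ay":0,"az":0,"claw":1},{"x":0,"y":0,"z":-0.05,"ax":0,"ay":0,"az":0,"claw":1},{"x":0,"y":0,"z":-0.085,"ax":0,"ay":0,"az":0,"claw":1},{"x":0,"y":0,"z":-0.115,"ax":0,"ay":0,"az":0,"claw":1},{"x":0,"y":0,"z":-0.13,"ax":0,"ay":0,"az":0,"claw":1}]'
python3 - <<'E'
from h import *
go(.594,.298,.15,0)
c=camera("wrist"); im=c["color"].astype(int)
m=(im[...,1]>50)&(im[...,1]>1.3*im[...,2])
for k in blobs(m,2000,40000): print(cen(k),rect(c,k,.02,True))
# wells: dark-green holes
g=im[...,1].astype(np.uint8); cv2.imwrite("pics/w5.png",c["color"])
E
```

```text
time: 9.77
ee_pos: [0.3873, 0.2427, 0.1218]
eef_rot: [1.0, -0.001, -0.002, 0.002]
ft_force: [0.0, -0.7, 0.6]
width: 0.087
time: 10.18
ee_pos: [0.3878, 0.2433, 0.0219]
eef_rot: [1.0, -0.001, -0.001, 0.001]
ft_force: [-0.9, 0.1, -0.1]
width: 0.087
time: 10.6
ee_pos: [0.3885, 0.2457, 0.024]
eef_rot: [1.0, -0.0, 0.001, -0.001]
ft_force: [-0.4, -0.5, 0.5]
width: 0.0615
time: 11.02
ee_pos: [0.3879, 0.2453, 0.023]
eef_rot: [1.0, 0.0, -0.0, -0.0]
ft_force: [-0.4, 0.2, 0.4]
width: 0.0293
time: 11.43
ee_pos: [0.388, 0.2453, 0.023]
eef_rot: [1.0, 0.0, -0.0, -0.0]
ft_force: [-0.4, 0.3, -0.6]
width: 0.0297
time: 11.85
ee_pos: [0.3892, 0.2461, 0.1568]
eef_rot: [1.0, -0.0, 0.002, -0.002]
ft_force: [-0.3, 0.7, -1.0]
width: 0.0295
pos [0.3892 0.2461 0.1568] yaw -0.0 F [-0.3  0.7 -1. ] w 0.0295 t 11.85 
 shift [ 0.2048 -0.052   0.0076] len 0.211 turn [-0.0015 -0.0017 -0.0001]
(425.4379427226045, 139.64269621871765) [591.9 297.7 126.1 113.8 -84.7]
```

View pics/w5.png

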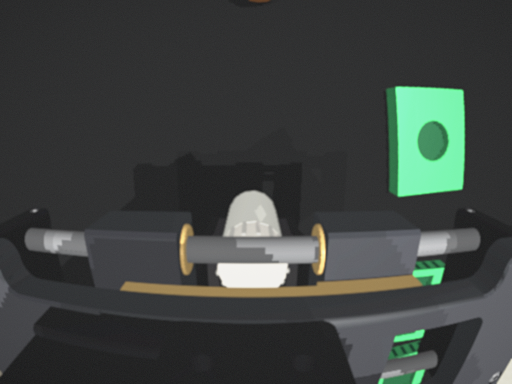

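The tube is held upright. The grip landed about 7 mm off centre along y because the commanded pose differed from the reading taken while the arm was still settling. I'll work out the offset of the tube's foot relative to the TCP.

```bash
python3 - <<'E'
from h import *
s=r.read_state(); c=camera("wrist"); p=s["ee_pos"]
im=c["color"]; col=im[170:215,252].min(1); print(col)
row=170+int(np.argmax(col>70)); b=cast(c,(252,row),p[2]-.023,True); print(row,b,"foot y offset",b[1]-.015-p[1])
m=im.astype(int); m=(m[...,1]>50)&(m[...,1]>1.3*m[...,2])
k=max(blobs(m,2000,40000),key=cv2.contourArea)
mk=np.zeros(m.shape,np.uint8); cv2.drawContours(mk,[k],-1,1,-1)
hole=(mk>0)&(im[...,1]<110); ks=blobs(hole,300,3000)
for k in ks: print("well",cen(k),cast(c,cen(k),.018,True),rect(c,k,.018,True))
go(.593,.298-(b[1]-.015-p[1]),.15,0)
E
```

```text
[ 40  37  39  36  39  40  39  37  37  38  39  38  40  38  38  38  39  37
  37  51 113 174 198 201 202 201 200 200 200 200 199 200 200 199 200 199
 201 200 200 200 201 200 201 200 201]
190 [0.38951109 0.26842079 0.13522216] foot y offset 0.0067296733853000335
pos [0.3894 0.2464 0.1559] yaw -0.0 F [-0.2  0.7 -1.1] w 0.0294 t 11.95 
 shift [ 0.2035 -0.0449  0.0069] len 0.209 turn [-0.0018 -0.002  -0.0001]
```

```bash
for i in 1 2; do python3 -m crank '[{"x":0.02,"y":-0.005,"z":0,"ax":0,"ay":0,"az":0,"claw":1},{"x":0.04,"y":-0.009,"z":0,"ax":0,"ay":0,"az":0,"claw":1},{"x":0.06,"y":-0.014,"z":0,"ax":0,"ay":0,"az":0,"claw":1},{"x":0.085,"y":-0.019,"z":0,"ax":0,"ay":0,"az":0,"claw":1},{"x":0.1025,"y":-0.0228,"z":0,"ax":0,"ay":0,"az":0,"claw":1}]'; done
python3 -m crank '[{"x":0,"y":0,"z":0,"ax":0,"ay":0,"az":0,"claw":1},{"x":0,"y":0,"z":0,"ax":0,"ay":0,"az":0,"claw":1},{"x":0,"y":0,"z":0,"ax":0,"ay":0,"az":0,"claw":1},{"x":0,"y":0,"z":0,"ax":0,"ay":0,"az":0,"claw":1},{"x":0,"y":0,"z":0,"ax":0,"ay":0,"az":0,"claw":1}]'
python3 - <<'E'
from h import *
go(.593,.291,.037,0)
s=r.read_state(); p=s["ee_pos"]; c=camera("wrist"); im=c["color"].astype(int); cv2.imwrite("pics/w6.png",c["color"])
E
```

```text
time: 12.37
ee_pos: [0.4917, 0.2679, 0.1514]
eef_rot: [1.0, -0.0, -0.0, 0.001]
ft_force: [-0.9, -0.2, -0.9]
width: 0.0294
time: 12.78
ee_pos: [0.5941, 0.2907, 0.1509]
eef_rot: [1.0, -0.0, -0.001, 0.001]
ft_force: [0.7, -0.0, -0.7]
width: 0.0294
time: 13.2
ee_pos: [0.5923, 0.291, 0.153]
eef_rot: [1.0, 0.0, -0.0, -0.0]
ft_force: [0.1, -0.4, -0.8]
width: 0.0295
pos [0.5923 0.291  0.153 ] yaw 0.0 F [ 0.1 -0.4 -0.8] w 0.0295 t 13.2 
 shift [8.00e-04 1.00e-04 1.16e-01] len 0.116 turn [-0.0001  0.0002  0.0003]
```

View pics/w6.png

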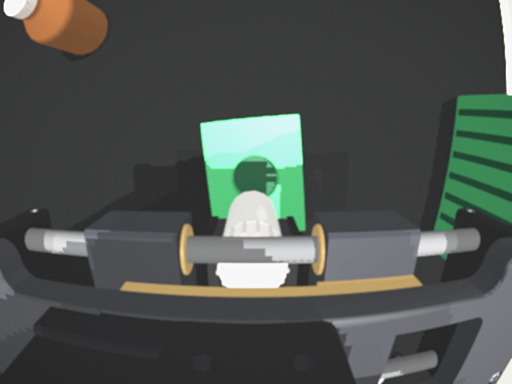

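The well's rim spans cols 234–277, with its far edge at row 156, col 256, and the tube sits just above it. I'll do a quick check by casting the rim.

```bash
python3 - <<'E'
from h import *
c=camera("wrist")
for uv in((256,156),(234.5,178),(277,178)): print(np.round(cast(c,uv,.024,True),4))
E
```

```text
[0.5957 0.321  0.024 ]
[0.5743 0.2988 0.024 ]
[0.6168 0.2989 0.024 ]
```

```bash
python3 -m crank '[{"x":0.0025,"y":0,"z":0.025,"ax":0,"ay":0,"az":0,"claw":1},{"x":0.0025,"y":0,"z":0.055,"ax":0,"ay":0,"az":0,"claw":1},{"x":0.0025,"y":0,"z":0.08,"ax":0,"ay":0,"az":0,"claw":1},{"x":0.0025,"y":0,"z":0.1,"ax":0,"ay":0,"az":0,"claw":1},{"x":0.0025,"y":0,"z":0.108,"ax":0,"ay":0,"az":0,"claw":1}]'
python3 -m crank '[{"x":0,"y":0,"z":0.002,"ax":0,"ay":0,"az":0,"claw":1},{"x":0,"y":0,"z":0.004,"ax":0,"ay":0,"az":0,"claw":1},{"x":0,"y":0,"z":0.006,"ax":0,"ay":0,"az":0,"claw":1},{"x":0,"y":0,"z":0.0075,"ax":0,"ay":0,"az":0,"claw":1},{"x":0,"y":0,"z":0.0075,"ax":0,"ay":0,"az":0,"claw":1}]'
python3 -m crank '[{"x":0,"y":0,"z":0.0005,"ax":0,"ay":0,"az":0,"claw":1},{"x":0,"y":0,"z":0.001,"ax":0,"ay":0,"az":0,"claw":1},{"x":0,"y":0,"z":0.001,"ax":0,"ay":0,"az":0,"claw":1},{"x":0,"y":0,"z":0.001,"ax":0,"ay":0,"az":0,"claw":-1},{"x":0,"y":0,"z":0.001,"ax":0,"ay":0,"az":0,"claw":-1}]'
```

```text
time: 13.72
ee_pos: [0.5936, 0.2902, 0.0419]
eef_rot: [1.0, 0.0, -0.002, 0.001]
ft_force: [0.0, 1.0, -0.5]
width: 0.0293
time: 14.13
ee_pos: [0.5959, 0.2912, 0.0384]
eef_rot: [1.0, 0.0, 0.001, -0.0]
ft_force: [-1.4, 0.2, 0.4]
width: 0.0296
time: 14.55
ee_pos: [0.5955, 0.291, 0.0366]
eef_rot: [1.0, 0.0, 0.0, -0.0]
ft_force: [0.7, -1.4, -0.6]
width: 0.0365
```

```bash
python3 -m crank '[{"x":0,"y":0,"z":0,"ax":0,"ay":0,"az":0,"claw":-1},{"x":0,"y":0,"z":0,"ax":0,"ay":0,"az":0,"claw":-1},{"x":0,"y":0,"z":0,"ax":0,"ay":0,"az":0,"claw":-1},{"x":0,"y":0,"z":0,"ax":0,"ay":0,"az":0,"claw":-1},{"x":0,"y":0,"z":0,"ax":0,"ay":0,"az":0,"claw":-1}]'
python3 -m crank '[{"x":0,"y":0,"z":-0.02,"ax":0,"ay":0,"az":0,"claw":-1},{"x":0,"y":0,"z":-0.06,"ax":0,"ay":0,"az":0,"claw":-1},{"x":0,"y":0,"z":-0.1,"ax":0,"ay":0,"az":0,"claw":-1},{"x":0,"y":0,"z":-0.14,"ax":0,"ay":0,"az":0,"claw":-1},{"x":0,"y":0,"z":-0.168,"ax":0,"ay":0,"az":0,"claw":-1}]'
for i in 1 2 3; do python3 -m crank '[{"x":-0.01,"y":0.032,"z":0,"ax":0,"ay":0,"az":0,"claw":-1},{"x":-0.02,"y":0.064,"z":0,"ax":0,"ay":0,"az":0,"claw":-1},{"x":-0.03,"y":0.096,"z":0,"ax":0,"ay":0,"az":0,"claw":-1},{"x":-0.038,"y":0.126,"z":0,"ax":0,"ay":0,"az":0,"claw":-1},{"x":-0.0468,"y":0.154,"z":0,"ax":0,"ay":0,"az":0,"claw":-1}]'; done
python3 -m crank '[{"x":0,"y":0,"z":0,"ax":0,"ay":0,"az":0,"claw":-1},{"x":0,"y":0,"z":0,"ax":0,"ay":0,"az":0,"claw":-1},{"x":0,"y":0,"z":0,"ax":0,"ay":0,"az":0,"claw":-1},{"x":0,"y":0,"z":0,"ax":0,"ay":0,"az":0,"claw":-1},{"x":0,"y":0,"z":0,"ax":0,"ay":0,"az":0,"claw":-1}]'
python3 - <<'E'
from h import *
go(.455,-.104,.021,0)
c=camera("wrist"); a=camera("top")["color"][100:260,120:400]; b=c["color"]
im=b.astype(int); m=(im.min(2)>70)&(im.max(2)<1.25*im.min(2)); m[225:]=0
for k in blobs(m,700,40000): print(cen(k),"cap-ht",cast(c,cen(k),.06,True),rect(c,k,.06,True))
m=(im[...,1]>50)&(im[...,1]>1.3*im[...,2]); m[225:]=0
for k in blobs(m,700,40000): print("green",cen(k),rect(c,k,.02,True))
cv2.imwrite("pics/c7.png",np.vstack([cv2.resize(a,(512,292)),b[:300]]))
E
```

```text
time: 14.97
ee_pos: [0.5955, 0.2909, 0.0365]
eef_rot: [1.0, -0.0, -0.0, -0.0]
ft_force: [0.3, -0.3, -0.4]
width: 0.0678
time: 15.38
ee_pos: [0.5962, 0.2912, 0.2088]
eef_rot: [1.0, -0.0, 0.002, -0.001]
ft_force: [0.3, -0.2, 0.9]
width: 0.0863
time: 15.8
ee_pos: [0.5482, 0.135, 0.2047]
eef_rot: [1.0, -0.0, 0.0, -0.0]
ft_force: [-0.0, 0.1, -0.4]
width: 0.0871
time: 16.22
ee_pos: [0.5012, -0.019, 0.2048]
eef_rot: [1.0, -0.0, 0.0, -0.0]
ft_force: [0.7, -0.7, 1.1]
width: 0.0867
time: 16.63
ee_pos: [0.4544, -0.1729, 0.2048]
eef_rot: [1.0, -0.0, 0.0, -0.0]
ft_force: [0.3, -0.8, 0.0]
width: 0.0868
time: 17.05
ee_pos: [0.4555, -0.1699, 0.2044]
eef_rot: [1.0, 0.001, -0.0, -0.0]
ft_force: [0.1, -0.5, -0.0]
width: 0.0869
pos [ 0.4555 -0.1699  0.2044] yaw 0.1 F [ 0.1 -0.5 -0. ] w 0.0869 t 17.05 
 shift [-0.0003 -0.0659  0.1834] len 0.195 turn [-0.0001  0.0001  0.001 ]
(250.16587677725119, 116.94834123222749) cap-ht [ 0.45283454 -0.10153973  0.06      ] [ 452.9 -101.5   48.4   48.4   -3.4]
(14.255173571758384, 69.81475884649288) cap-ht [ 0.1456844  -0.01761793  0.06      ] [143.6 -12.9 203.4  75.6 -87.2]
green (334.45603944124895, 214.75171185976444) [ 566.  -218.4  106.6   28.8   -1.1]
green (389.9705983140292, 105.54807758207114) [629.7 -79.4 126.2 109.9 -84.7]
green (370.66607843137257, 16.89372549019608) [602.4  29.9 115.5  55.3  10.1]
```

View pics/c7.png

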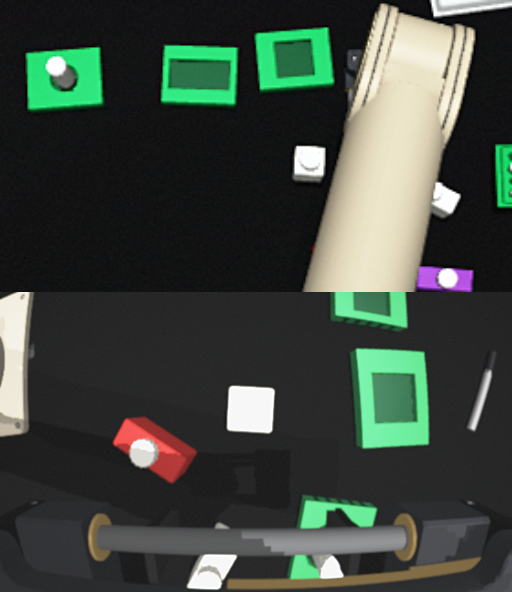

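The tube stands in its well (top view, (60,72)). The square bottle is at (250,117) in the wrist view with yaw about -3.4°, and the red look-alike is clear of the jaws if I open them partly.

```bash
python3 -m crank '[{"x":-0.0026,"y":-0.0684,"z":0.03,"ax":0,"ay":0,"az":0.0305,"claw":-0.6},{"x":-0.0026,"y":-0.0684,"z":0.05,"ax":0,"ay":0,"az":0.0305,"claw":-0.6},{"x":-0.0026,"y":-0.0684,"z":0.07,"ax":0,"ay":0,"az":0.0305,"claw":-0.6},{"x":-0.0026,"y":-0.0684,"z":0.08,"ax":0,"ay":0,"az":0.0305,"claw":-0.6},{"x":-0.0026,"y":-0.0684,"z":0.08,"ax":0,"ay":0,"az":0.0305,"claw":-0.6}]' 30
python3 -m crank '[{"x":0,"y":0,"z":0,"ax":0,"ay":0,"az":0,"claw":-0.6},{"x":0,"y":0,"z":0,"ax":0,"ay":0,"az":0,"claw":-0.6},{"x":0,"y":0,"z":0,"ax":0,"ay":0,"az":0,"claw":-0.6},{"x":0,"y":0,"z":0.01,"ax":0,"ay":0,"az":0,"claw":-0.6},{"x":0,"y":0,"z":0.01,"ax":0,"ay":0,"az":0,"claw":-0.6}]'
python3 - <<'E'
from h import *
go(.4529,-.1015,.022,-3.4)
E
```

```text
time: 17.57
ee_pos: [0.4512, -0.1026, 0.1228]
eef_rot: [1.0, -0.03, -0.002, 0.0]
ft_force: [-0.7, 0.5, 0.0]
width: 0.0709
time: 17.98
ee_pos: [0.4522, -0.1028, 0.1136]
eef_rot: [1.0, -0.031, -0.0, -0.0]
ft_force: [-1.5, 0.1, -0.9]
width: 0.0701
pos [ 0.4522 -0.1028  0.1136] yaw -3.5 F [-1.5  0.1 -0.9] w 0.0701 t 17.98 
 shift [ 0.0007 -0.0014  0.0916] len 0.092 turn [-0.0001  0.0002 -0.001 ]
```

```bash
python3 -m crank '[{"x":0.0007,"y":-0.001,"z":0.03,"ax":0,"ay":0,"az":0,"claw":-0.6},{"x":0.0007,"y":-0.001,"z":0.055,"ax":0,"ay":0,"az":0,"claw":-0.6},{"x":0.0007,"y":-0.001,"z":0.08,"ax":0,"ay":0,"az":0,"claw":-0.6},{"x":0.0007,"y":-0.001,"z":0.0915,"ax":0,"ay":0,"az":0,"claw":-0.6},{"x":0.0007,"y":-0.001,"z":0.0915,"ax":0,"ay":0,"az":0,"claw":-0.6}]'
for i in 1 2; do python3 -m crank '[{"x":0,"y":0,"z":0,"ax":0,"ay":0,"az":0,"claw":1},{"x":0,"y":0,"z":0,"ax":0,"ay":0,"az":0,"claw":1},{"x":0,"y":0,"z":0,"ax":0,"ay":0,"az":0,"claw":1},{"x":0,"y":0,"z":0,"ax":0,"ay":0,"az":0,"claw":1},{"x":0,"y":0,"z":0,"ax":0,"ay":0,"az":0,"claw":1}]'; done
python3 -m crank '[{"x":0,"y":0,"z":-0.02,"ax":0,"ay":0,"az":0,"claw":1},{"x":0,"y":0,"z":-0.05,"ax":0,"ay":0,"az":0,"claw":1},{"x":0,"y":0,"z":-0.085,"ax":0,"ay":0,"az":0,"claw":1},{"x":0,"y":0,"z":-0.115,"ax":0,"ay":0,"az":0,"claw":1},{"x":0,"y":0,"z":-0.13,"ax":0,"ay":0,"az":0,"claw":1}]'
python3 -m crank '[{"x":0,"y":0,"z":0,"ax":0,"ay":0,"az":-0.02,"claw":1},{"x":0,"y":0,"z":0,"ax":0,"ay":0,"az":-0.04,"claw":1},{"x":0,"y":0,"z":0,"ax":0,"ay":0,"az":-0.06,"claw":1},{"x":0,"y":0,"z":0,"ax":0,"ay":0,"az":-0.076,"claw":1},{"x":0,"y":0,"z":0,"ax":0,"ay":0,"az":-0.076,"claw":1}]'
python3 - <<'E'
from h import *
go(.631,-.0805,.15,5.3)
E
```

```text
time: 18.4
ee_pos: [0.4512, -0.1017, 0.0206]
eef_rot: [1.0, -0.031, -0.002, 0.0]
ft_force: [-0.9, 0.2, 0.9]
width: 0.0694
time: 18.82
ee_pos: [0.4538, -0.1017, 0.0238]
eef_rot: [1.0, -0.03, 0.001, -0.0]
ft_force: [-0.7, 1.5, 6.2]
width: 0.046
time: 19.23
ee_pos: [0.4539, -0.1017, 0.0238]
eef_rot: [1.0, -0.03, 0.001, -0.0]
ft_force: [-1.2, 0.5, 6.5]
width: 0.0456
time: 19.65
ee_pos: [0.4544, -0.1021, 0.1567]
eef_rot: [1.0, -0.031, 0.002, -0.0]
ft_force: [1.1, 0.1, -1.3]
width: 0.0457
time: 20.07
ee_pos: [0.453, -0.1017, 0.153]
eef_rot: [0.999, 0.046, -0.0, -0.0]
ft_force: [0.1, 0.2, -1.4]
width: 0.046
pos [ 0.453  -0.1017  0.153 ] yaw 5.3 F [ 0.1  0.2 -1.4] w 0.046 t 20.07 
 shift [ 0.1792 -0.0047  0.003 ] len 0.179 turn [-0.0001  0.     -0.    ]
```

```bash
for i in 1 2; do python3 -m crank '[{"x":0.018,"y":-0.0005,"z":0,"ax":0,"ay":0,"az":0,"claw":1},{"x":0.036,"y":-0.001,"z":0,"ax":0,"ay":0,"az":0,"claw":1},{"x":0.054,"y":-0.0015,"z":0,"ax":0,"ay":0,"az":0,"claw":1},{"x":0.073,"y":-0.002,"z":0,"ax":0,"ay":0,"az":0,"claw":1},{"x":0.0896,"y":-0.0023,"z":0,"ax":0,"ay":0,"az":0,"claw":1}]'; done
python3 -m crank '[{"x":0,"y":0,"z":0,"ax":0,"ay":0,"az":0,"claw":1},{"x":0,"y":0,"z":0,"ax":0,"ay":0,"az":0,"claw":1},{"x":0,"y":0,"z":0,"ax":0,"ay":0,"az":0,"claw":1},{"x":0,"y":0,"z":0,"ax":0,"ay":0,"az":0,"claw":1},{"x":0,"y":0,"z":0,"ax":0,"ay":0,"az":0,"claw":1}]'
python3 - <<'E'
from h import *
go(.631,-.0805,.0375,5.3)
c=camera("wrist"); cv2.imwrite("pics/w8.png",c["color"][80:300,130:380].repeat(2,0).repeat(2,1))
E
```

```text
time: 20.48
ee_pos: [0.5432, -0.0909, 0.1529]
eef_rot: [0.999, 0.045, -0.0, -0.0]
ft_force: [0.2, 0.0, -1.1]
width: 0.0458
time: 20.9
ee_pos: [0.6322, -0.0804, 0.1526]
eef_rot: [0.999, 0.045, -0.0, -0.0]
ft_force: [-0.2, 0.5, -1.1]
width: 0.0464
time: 21.32
ee_pos: [0.6307, -0.0811, 0.1532]
eef_rot: [0.999, 0.045, 0.0, -0.0]
ft_force: [-0.0, -0.6, -1.4]
width: 0.0458
pos [ 0.6307 -0.0811  0.1532] yaw 5.2 F [-0.  -0.6 -1.4] w 0.0458 t 21.32 
 shift [ 0.0003 -0.0005  0.1157] len 0.116 turn [-0.0002 -0.     -0.0011]
```

View pics/w8.png

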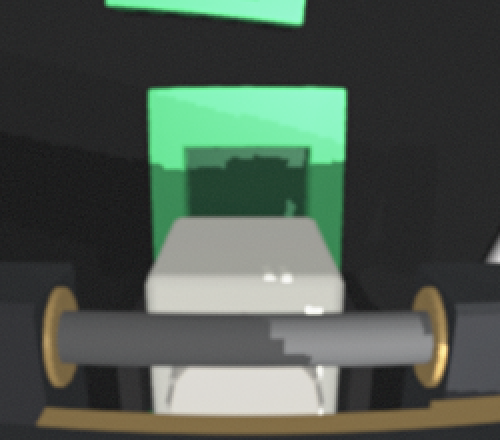

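The bottle is square to the rack and centred on the well (crop cols 184–310, bottle foot about 178–315). I'll lower it.

```bash
python3 -m crank '[{"x":0,"y":0,"z":0.025,"ax":0,"ay":0,"az":0,"claw":1},{"x":0,"y":0,"z":0.055,"ax":0,"ay":0,"az":0,"claw":1},{"x":0,"y":0,"z":0.08,"ax":0,"ay":0,"az":0,"claw":1},{"x":0,"y":0,"z":0.1,"ax":0,"ay":0,"az":0,"claw":1},{"x":0,"y":0,"z":0.108,"ax":0,"ay":0,"az":0,"claw":1}]'
python3 -m crank '[{"x":0,"y":0,"z":0.002,"ax":0,"ay":0,"az":0,"claw":1},{"x":0,"y":0,"z":0.004,"ax":0,"ay":0,"az":0,"claw":1},{"x":0,"y":0,"z":0.006,"ax":0,"ay":0,"az":0,"claw":1},{"x":0,"y":0,"z":0.007,"ax":0,"ay":0,"az":0,"claw":1},{"x":0,"y":0,"z":0.007,"ax":0,"ay":0,"az":0,"claw":1}]'
python3 -m crank '[{"x":0,"y":0,"z":0.0005,"ax":0,"ay":0,"az":0,"claw":1},{"x":0,"y":0,"z":0.0005,"ax":0,"ay":0,"az":0,"claw":1},{"x":0,"y":0,"z":0.001,"ax":0,"ay":0,"az":0,"claw":1},{"x":0,"y":0,"z":0.001,"ax":0,"ay":0,"az":0,"claw":1},{"x":0,"y":0,"z":0.001,"ax":0,"ay":0,"az":0,"claw":1}]'
```

```text
time: 21.78
ee_pos: [0.6293, -0.0805, 0.0421]
eef_rot: [0.999, 0.045, -0.002, -0.0]
ft_force: [-0.2, -0.4, -0.9]
width: 0.046
time: 22.2
ee_pos: [0.6318, -0.0809, 0.0389]
eef_rot: [0.999, 0.046, 0.001, -0.0]
ft_force: [-0.6, 0.7, -1.0]
width: 0.0459
time: 22.62
ee_pos: [0.6315, -0.0808, 0.0379]
eef_rot: [0.999, 0.045, 0.0, -0.0]
ft_force: [-2.6, 0.9, 5.2]
width: 0.0458
```

```bash
for i in 1 2; do python3 -m crank '[{"x":0,"y":0,"z":0,"ax":0,"ay":0,"az":0,"claw":-1},{"x":0,"y":0,"z":0,"ax":0,"ay":0,"az":0,"claw":-1},{"x":0,"y":0,"z":0,"ax":0,"ay":0,"az":0,"claw":-1},{"x":0,"y":0,"z":0,"ax":0,"ay":0,"az":0,"claw":-1},{"x":0,"y":0,"z":0,"ax":0,"ay":0,"az":0,"claw":-1}]'; done
python3 -m crank '[{"x":0,"y":0,"z":-0.02,"ax":0,"ay":0,"az":0,"claw":-1},{"x":0,"y":0,"z":-0.06,"ax":0,"ay":0,"az":0,"claw":-1},{"x":0,"y":0,"z":-0.1,"ax":0,"ay":0,"az":0,"claw":-1},{"x":0,"y":0,"z":-0.14,"ax":0,"ay":0,"az":0,"claw":-1},{"x":0,"y":0,"z":-0.168,"ax":0,"ay":0,"az":0,"claw":-1}]'
for i in 1 2 3; do python3 -m crank '[{"x":-0.018,"y":0.016,"z":0,"ax":0,"ay":0,"az":0,"claw":-1},{"x":-0.037,"y":0.033,"z":0,"ax":0,"ay":0,"az":0,"claw":-1},{"x":-0.056,"y":0.05,"z":0,"ax":0,"ay":0,"az":0,"claw":-1},{"x":-0.075,"y":0.066,"z":0,"ax":0,"ay":0,"az":0,"claw":-1},{"x":-0.0937,"y":0.0827,"z":0,"ax":0,"ay":0,"az":0,"claw":-1}]'; done
python3 -m crank '[{"x":0,"y":0,"z":0,"ax":0,"ay":0,"az":0.06,"claw":-1},{"x":0,"y":0,"z":0,"ax":0,"ay":0,"az":0.12,"claw":-1},{"x":0,"y":0,"z":0,"ax":0,"ay":0,"az":0.18,"claw":-1},{"x":0,"y":0,"z":0,"ax":0,"ay":0,"az":0.24,"claw":-1},{"x":0,"y":0,"z":0,"ax":0,"ay":0,"az":0.288,"claw":-1}]'
python3 -m crank '[{"x":0,"y":0,"z":0,"ax":0,"ay":0,"az":0,"claw":-1},{"x":0,"y":0,"z":0,"ax":0,"ay":0,"az":0,"claw":-1},{"x":0,"y":0,"z":0,"ax":0,"ay":0,"az":0,"claw":-1},{"x":0,"y":0,"z":0,"ax":0,"ay":0,"az":0,"claw":-1},{"x":0,"y":0,"z":0,"ax":0,"ay":0,"az":0,"claw":-1}]'
python3 - <<'E'
from h import *
go(.405,-.295,.022,-27.7)
c=camera("wrist"); a=camera("top")["color"][100:260,120:400]; b=c["color"]
im=b.astype(int); m=(im.min(2)>70)&(im.max(2)<1.25*im.min(2)); m[225:]=0
for k in blobs(m,700,40000): print(cen(k),cast(c,cen(k),.06,True),rect(c,k,.06,True))
cv2.imwrite("pics/c9.png",np.vstack([cv2.resize(a,(512,292)),b[:300]]))
E
```

```text
time: 23.03
ee_pos: [0.6313, -0.0809, 0.037]
eef_rot: [0.999, 0.045, 0.0, -0.0]
ft_force: [-0.3, 0.6, 0.0]
width: 0.071
time: 23.45
ee_pos: [0.6313, -0.0808, 0.037]
eef_rot: [0.999, 0.046, -0.0, -0.0]
ft_force: [0.1, -0.7, -0.0]
width: 0.0867
time: 23.87
ee_pos: [0.632, -0.0813, 0.2091]
eef_rot: [0.999, 0.045, 0.002, 0.0]
ft_force: [-0.0, -0.2, -0.3]
width: 0.0871
time: 24.28
ee_pos: [0.5445, -0.1725, 0.2051]
eef_rot: [0.999, 0.045, 0.0, -0.0]
ft_force: [-0.1, -0.1, -0.9]
width: 0.0869
time: 24.7
ee_pos: [0.4587, -0.2634, 0.2051]
eef_rot: [0.999, 0.045, 0.0, -0.0]
ft_force: [0.3, -0.5, 0.7]
width: 0.0868
time: 25.12
ee_pos: [0.3729, -0.3542, 0.2052]
eef_rot: [0.999, 0.045, 0.0, -0.0]
ft_force: [0.3, -0.3, -0.4]
width: 0.0869
time: 25.53
ee_pos: [0.3738, -0.3535, 0.2051]
eef_rot: [0.97, -0.243, 0.0, -0.0]
ft_force: [0.4, -0.1, 0.1]
width: 0.0866
time: 25.95
ee_pos: [0.3739, -0.3535, 0.205]
eef_rot: [0.971, -0.239, 0.0, -0.0]
ft_force: [-0.1, -0.0, 0.5]
width: 0.0871
pos [ 0.3739 -0.3535  0.205 ] yaw -27.7 F [-0.1 -0.   0.5] w 0.0871 t 25.95 
 shift [ 0.0004 -0.0662  0.183 ] len 0.195 turn [-0.0001 -0.     -0.    ]
(251.21720160181698, 115.81190604267528) [ 0.4045863  -0.29139318  0.06      ] [ 404.8 -291.6   85.4   36.    62. ]
(8.45474372955289, 98.4718284260269) [ 0.14308074 -0.10149412  0.06      ] [155.1 -87.5 154.2  56.7  62.7]
(371.7152389030251, 44.47882386202996) [ 0.55888541 -0.2773799   0.06      ] [ 5.598e+02 -2.757e+02  8.850e+01  6.080e+01 -2.000e-01]
(490.7247808058747, 77.28993764441489) [ 0.71470853 -0.37094193  0.06      ] [ 750.6 -398.4  198.9  149.6  -81.4]
```

View pics/c9.png

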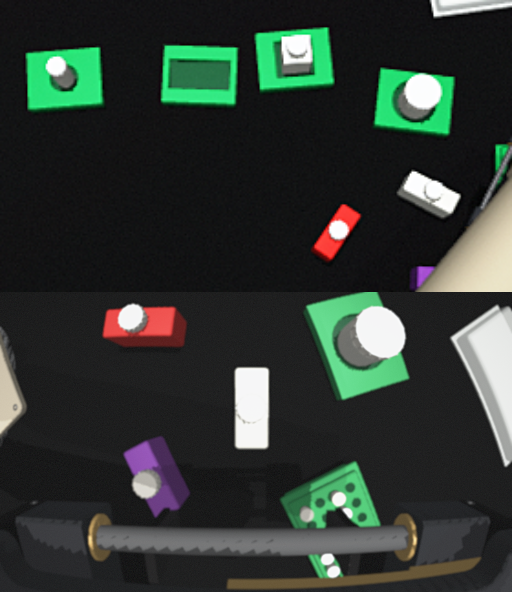

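Jar, tube and square bottle are all standing in their wells (top view). The oblong bottle is at (251,116), long axis 62°, with the purple and red ones clear of the jaws.

```bash
python3 -m crank '[{"x":-0.0015,"y":-0.0692,"z":0.03,"ax":0,"ay":0,"az":0.0026,"claw":-0.4},{"x":-0.0015,"y":-0.0692,"z":0.05,"ax":0,"ay":0,"az":0.0026,"claw":-0.4},{"x":-0.0015,"y":-0.0692,"z":0.07,"ax":0,"ay":0,"az":0.0026,"claw":-0.4},{"x":-0.0015,"y":-0.0692,"z":0.09,"ax":0,"ay":0,"az":0.0026,"claw":-0.4},{"x":-0.0015,"y":-0.0692,"z":0.09,"ax":0,"ay":0,"az":0.0026,"claw":-0.4}]' 30
python3 -m crank '[{"x":0,"y":0,"z":0,"ax":0,"ay":0,"az":0,"claw":-0.4},{"x":0,"y":0,"z":0,"ax":0,"ay":0,"az":0,"claw":-0.4},{"x":0,"y":0,"z":0,"ax":0,"ay":0,"az":0,"claw":-0.4},{"x":0,"y":0,"z":0,"ax":0,"ay":0,"az":0,"claw":-0.4},{"x":0,"y":0,"z":0,"ax":0,"ay":0,"az":0,"claw":-0.4}]'
python3 - <<'E'
from h import *
go(.4047,-.2915,.022,-28)
E
```

```text
time: 26.47
ee_pos: [0.4032, -0.2898, 0.1117]
eef_rot: [0.97, -0.242, -0.003, -0.0]
ft_force: [-1.0, 0.7, 0.0]
width: 0.064
time: 26.88
ee_pos: [0.4052, -0.292, 0.1158]
eef_rot: [0.97, -0.243, 0.001, -0.0]
ft_force: [-0.2, 0.8, 0.3]
width: 0.0609
pos [ 0.4052 -0.292   0.1158] yaw -28.1 F [-0.2  0.8  0.3] w 0.0609 t 26.88 
 shift [-0.0008 -0.0001  0.0938] len 0.094 turn [-0.0002 -0.0007 -0.0009]
```

```bash
python3 -m crank '[{"x":0,"y":0,"z":0.03,"ax":0,"ay":0,"az":0,"claw":-0.4},{"x":0,"y":0,"z":0.055,"ax":0,"ay":0,"az":0,"claw":-0.4},{"x":0,"y":0,"z":0.08,"ax":0,"ay":0,"az":0,"claw":-0.4},{"x":0,"y":0,"z":0.093,"ax":0,"ay":0,"az":0,"claw":-0.4},{"x":0,"y":0,"z":0.093,"ax":0,"ay":0,"az":0,"claw":-0.4}]'
for i in 1 2; do python3 -m crank '[{"x":0,"y":0,"z":0,"ax":0,"ay":0,"az":0,"claw":1},{"x":0,"y":0,"z":0,"ax":0,"ay":0,"az":0,"claw":1},{"x":0,"y":0,"z":0,"ax":0,"ay":0,"az":0,"claw":1},{"x":0,"y":0,"z":0,"ax":0,"ay":0,"az":0,"claw":1},{"x":0,"y":0,"z":0,"ax":0,"ay":0,"az":0,"claw":1}]'; done
python3 -m crank '[{"x":0,"y":0,"z":-0.02,"ax":0,"ay":0,"az":0,"claw":1},{"x":0,"y":0,"z":-0.05,"ax":0,"ay":0,"az":0,"claw":1},{"x":0,"y":0,"z":-0.085,"ax":0,"ay":0,"az":0,"claw":1},{"x":0,"y":0,"z":-0.115,"ax":0,"ay":0,"az":0,"claw":1},{"x":0,"y":0,"z":-0.13,"ax":0,"ay":0,"az":0,"claw":1}]'
python3 -m crank '[{"x":0,"y":0,"z":0,"ax":0,"ay":0,"az":-0.05,"claw":1},{"x":0,"y":0,"z":0,"ax":0,"ay":0,"az":-0.1,"claw":1},{"x":0,"y":0,"z":0,"ax":0,"ay":0,"az":-0.15,"claw":1},{"x":0,"y":0,"z":0,"ax":0,"ay":0,"az":-0.2,"claw":1},{"x":0,"y":0,"z":0,"ax":0,"ay":0,"az":-0.2443,"claw":1}]'
python3 - <<'E'
from h import *
go(.601,.0755,.153,0)
E
```

```text
time: 27.3
ee_pos: [0.4033, -0.2908, 0.0199]
eef_rot: [0.97, -0.243, -0.002, -0.0]
ft_force: [0.6, -0.3, -0.5]
width: 0.0606
time: 27.72
ee_pos: [0.4054, -0.2917, 0.0228]
eef_rot: [0.97, -0.243, 0.001, -0.0]
ft_force: [-0.9, -0.3, -0.7]
width: 0.0355
time: 28.13
ee_pos: [0.4054, -0.2917, 0.0227]
eef_rot: [0.97, -0.243, 0.001, -0.0]
ft_force: [-0.9, 1.3, 7.8]
width: 0.0338
time: 28.55
ee_pos: [0.4057, -0.2924, 0.1555]
eef_rot: [0.97, -0.243, 0.002, 0.0]
ft_force: [0.6, -0.9, -0.9]
width: 0.0336
time: 28.97
ee_pos: [0.4046, -0.2914, 0.1519]
eef_rot: [1.0, 0.002, -0.0, -0.0]
ft_force: [-0.1, -0.2, -0.9]
width: 0.0334
pos [ 0.4046 -0.2914  0.1519] yaw 0.2 F [-0.1 -0.2 -0.9] w 0.0334 t 28.97 
 shift [ 0.1977 -0.3663 -0.001 ] len 0.416 turn [-0.0002  0.0001  0.0017]
```

```bash
for i in 1 2 3; do python3 -m crank '[{"x":0.013,"y":-0.024,"z":0,"ax":0,"ay":0,"az":0,"claw":1},{"x":0.026,"y":-0.048,"z":0,"ax":0,"ay":0,"az":0,"claw":1},{"x":0.039,"y":-0.073,"z":0,"ax":0,"ay":0,"az":0,"claw":1},{"x":0.052,"y":-0.098,"z":0,"ax":0,"ay":0,"az":0,"claw":1},{"x":0.0657,"y":-0.1222,"z":0,"ax":0,"ay":0,"az":0,"claw":1}]'; done
python3 -m crank '[{"x":0,"y":0,"z":0,"ax":0,"ay":0,"az":0,"claw":1},{"x":0,"y":0,"z":0,"ax":0,"ay":0,"az":0,"claw":1},{"x":0,"y":0,"z":0,"ax":0,"ay":0,"az":0,"claw":1},{"x":0,"y":0,"z":0,"ax":0,"ay":0,"az":0,"claw":1},{"x":0,"y":0,"z":0,"ax":0,"ay":0,"az":0,"claw":1}]'
python3 - <<'E'
from h import *
go(.601,.0755,.037,0)
c=camera("wrist"); cv2.imwrite("pics/w10.png",c["color"][80:300,130:380].repeat(2,0).repeat(2,1))
E
```

```text
time: 29.38
ee_pos: [0.4709, -0.1681, 0.152]
eef_rot: [1.0, -0.001, -0.0, -0.0]
ft_force: [0.3, 0.5, -2.8]
width: 0.0338
time: 29.8
ee_pos: [0.5368, -0.0459, 0.1519]
eef_rot: [1.0, -0.001, -0.0, -0.0]
ft_force: [0.9, -1.1, -1.3]
width: 0.034
time: 30.22
ee_pos: [0.6027, 0.0762, 0.1518]
eef_rot: [1.0, -0.001, -0.0, -0.0]
ft_force: [0.8, -0.2, -1.0]
width: 0.0336
time: 30.63
ee_pos: [0.6023, 0.0734, 0.1522]
eef_rot: [1.0, -0.002, 0.0, 0.0]
ft_force: [-0.6, -0.1, -0.9]
width: 0.0339
pos [0.6023 0.0734 0.1522] yaw -0.2 F [-0.6 -0.1 -0.9] w 0.0339 t 30.63 
 shift [-0.0013 -0.0021  0.1152] len 0.115 turn [ 0.0001 -0.     -0.0017]
```

View pics/w10.png

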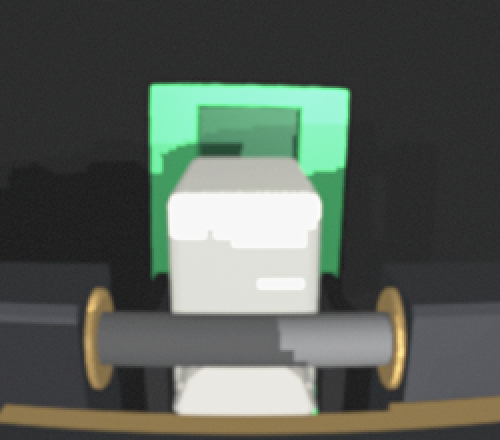

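The bottle lines up with the oblong well. I'll check the well's far corners (crop (198,106) and (301,110)) against the foot's far edge (crop row 157, cols 190–297).

```bash
python3 - <<'E'
from h import *
c=camera("wrist")
for n,u,v,z in(("well",198,106,.024),("well",301,110,.024),("foot",190,157,.1295),("foot",297,157,.1295),("rackL",151,84,.024),("rackR",349,90,.024)): print(n,np.round(cast(c,(130+u/2,80+v/2),z,True),4))
E
```

```text
well [0.5795 0.1265 0.024 ]
well [0.6297 0.1244 0.024 ]
foot [0.585  0.1158 0.1295]
foot [0.6185 0.1157 0.1295]
rackL [0.5566 0.1377 0.024 ]
rackR [0.6532 0.1346 0.024 ]
```

```bash
python3 -m crank '[{"x":0.0008,"y":-0.0018,"z":0.02,"ax":0,"ay":0,"az":0.013,"claw":1},{"x":0.0008,"y":-0.0018,"z":0.05,"ax":0,"ay":0,"az":0.013,"claw":1},{"x":0.0008,"y":-0.0018,"z":0.075,"ax":0,"ay":0,"az":0.013,"claw":1},{"x":0.0008,"y":-0.0018,"z":0.095,"ax":0,"ay":0,"az":0.013,"claw":1},{"x":0.0008,"y":-0.0018,"z":0.107,"ax":0,"ay":0,"az":0.013,"claw":1}]'
python3 -m crank '[{"x":0,"y":0,"z":0.002,"ax":0,"ay":0,"az":0,"claw":1},{"x":0,"y":0,"z":0.004,"ax":0,"ay":0,"az":0,"claw":1},{"x":0,"y":0,"z":0.006,"ax":0,"ay":0,"az":0,"claw":1},{"x":0,"y":0,"z":0.007,"ax":0,"ay":0,"az":0,"claw":1},{"x":0,"y":0,"z":0.007,"ax":0,"ay":0,"az":0,"claw":1}]'
python3 -m crank '[{"x":0,"y":0,"z":0.0005,"ax":0,"ay":0,"az":0,"claw":1},{"x":0,"y":0,"z":0.0005,"ax":0,"ay":0,"az":0,"claw":1},{"x":0,"y":0,"z":0.001,"ax":0,"ay":0,"az":0,"claw":1},{"x":0,"y":0,"z":0.001,"ax":0,"ay":0,"az":0,"claw":1},{"x":0,"y":0,"z":0.001,"ax":0,"ay":0,"az":0,"claw":1}]'
```

```text
time: 31.15
ee_pos: [0.602, 0.076, 0.0427]
eef_rot: [1.0, -0.014, -0.001, 0.0]
ft_force: [-0.1, 0.6, -1.5]
width: 0.0336
time: 31.57
ee_pos: [0.6039, 0.0766, 0.0389]
eef_rot: [1.0, -0.014, 0.001, -0.0]
ft_force: [0.2, -0.0, -1.9]
width: 0.0339
time: 31.98
ee_pos: [0.6033, 0.0766, 0.0371]
eef_rot: [1.0, -0.014, 0.0, -0.0]
ft_force: [0.1, -0.4, -2.1]
width: 0.0339
```

```bash
python3 -m crank '[{"x":0,"y":0,"z":0.0005,"ax":0,"ay":0,"az":0,"claw":1},{"x":0,"y":0,"z":0.0008,"ax":0,"ay":0,"az":0,"claw":1},{"x":0,"y":0,"z":0.0008,"ax":0,"ay":0,"az":0,"claw":1},{"x":0,"y":0,"z":0.0008,"ax":0,"ay":0,"az":0,"claw":-1},{"x":0,"y":0,"z":0.0008,"ax":0,"ay":0,"az":0,"claw":-1}]'
for i in 1 2; do python3 -m crank '[{"x":0,"y":0,"z":0,"ax":0,"ay":0,"az":0,"claw":-1},{"x":0,"y":0,"z":0,"ax":0,"ay":0,"az":0,"claw":-1},{"x":0,"y":0,"z":0,"ax":0,"ay":0,"az":0,"claw":-1},{"x":0,"y":0,"z":0,"ax":0,"ay":0,"az":0,"claw":-1},{"x":0,"y":0,"z":0,"ax":0,"ay":0,"az":0,"claw":-1}]'; done
python3 -m crank '[{"x":0,"y":0,"z":-0.02,"ax":0,"ay":0,"az":0,"claw":-1},{"x":0,"y":0,"z":-0.06,"ax":0,"ay":0,"az":0,"claw":-1},{"x":0,"y":0,"z":-0.1,"ax":0,"ay":0,"az":0,"claw":-1},{"x":0,"y":0,"z":-0.14,"ax":0,"ay":0,"az":0,"claw":-1},{"x":0,"y":0,"z":-0.17,"ax":0,"ay":0,"az":0,"claw":-1}]'
for i in 1 2; do python3 -m crank '[{"x":-0.025,"y":-0.025,"z":0,"ax":0,"ay":0,"az":0,"claw":-1},{"x":-0.05,"y":-0.05,"z":0,"ax":0,"ay":0,"az":0,"claw":-1},{"x":-0.07,"y":-0.075,"z":0,"ax":0,"ay":0,"az":0,"claw":-1},{"x":-0.085,"y":-0.1,"z":0,"ax":0,"ay":0,"az":0,"claw":-1},{"x":-0.09,"y":-0.11,"z":0,"ax":0,"ay":0,"az":0,"claw":-1}]'; done
python3 - <<'E'
from h import *
a=camera("top"); x=a["color"][100:260,120:420]; cv2.imwrite("pics/c11.png",np.vstack([cv2.resize(x,(600,320)),cv2.resize(camera("side")["color"][100:320,90:400],(600,280))[:280]]))
E
```

```text
time: 32.4
ee_pos: [0.6035, 0.0766, 0.0363]
eef_rot: [1.0, -0.014, 0.0, -0.0]
ft_force: [0.4, 0.8, 0.2]
width: 0.0407
time: 32.82
ee_pos: [0.6033, 0.0766, 0.0362]
eef_rot: [1.0, -0.014, -0.0, -0.0]
ft_force: [-0.2, -0.4, -0.0]
width: 0.0724
time: 33.23
ee_pos: [0.6033, 0.0765, 0.0362]
eef_rot: [1.0, -0.014, 0.0, -0.0]
ft_force: [0.2, -0.3, -0.8]
width: 0.0868
time: 33.65
ee_pos: [0.6039, 0.0764, 0.21]
eef_rot: [1.0, -0.014, 0.001, -0.0]
ft_force: [0.6, -0.2, 0.2]
width: 0.087
time: 34.07
ee_pos: [0.5139, 0.1932, 0.2065]
eef_rot: [1.0, -0.011, -0.0, -0.001]
ft_force: [-1.1, 0.5, 0.1]
width: 0.0873
time: 34.48
ee_pos: [0.4269, 0.305, 0.2064]
eef_rot: [1.0, -0.012, -0.0, -0.001]
ft_force: [0.4, 0.3, 0.8]
width: 0.0869
```

View pics/c11.png

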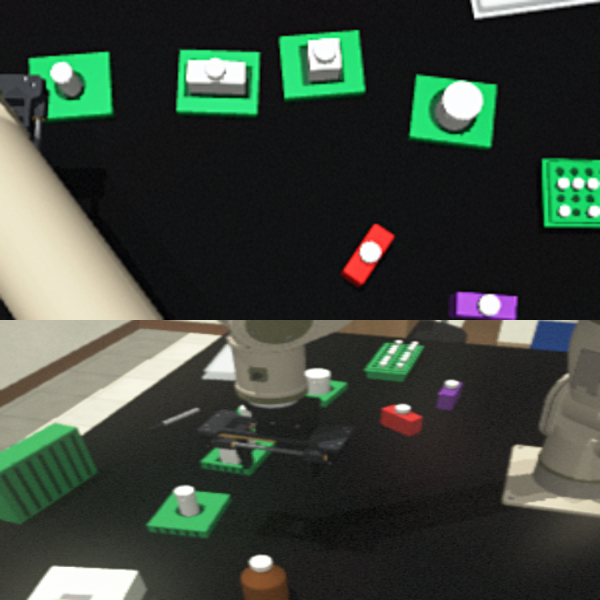

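All four containers stand upright in their wells, and the amber bottle, tube rack and look-alikes haven't moved. I'll do a last numeric check, then hand in.

```bash
python3 - <<'E'
from h import *
from bench import close_job
c=camera("top"); im=c["color"].astype(int)
for k in blobs(im.min(2)>90,60,700):
    u=cen(k)
    if 115<u[1]<180 and 140<u[0]<370: print(np.round(u,1),np.round(cast(c,u,.052)*1000)[:2],rect(c,k,.052))
print(np.round(np.abs(r.read_state()["joint_vel"]).max(),3)); close_job()
E
```

```text
[349.2 151.9] [ 562. -280.] [ 562.2 -279.1   77.1   57.8  -44.4]
[152.2 138.6] [598. 299.] [598.  296.5  54.8  31.3  45.7]
[227.7 137.6] [603.  76.] [603.1  77.   85.8  52.  -89.5]
[281.8 128.8] [631. -83.] [ 6.306e+02 -8.360e+01  6.190e+01  4.730e+01  1.000e-01]
0.035
the job is handed in; nothing more can be done
```

All four containers are in their matching wells, placed in the order jar, tube, square bottle, oblong bottle, and the job was handed in at about 35 s of the 96 s allowed.

- **Positions:** In the last top-camera check, the blob centres lay within about 4 mm of the wells' centres, against roughly 8 mm of clearance. The pictures show all four upright. The heights at release matched each container standing on its well floor to about 1 mm.
- **Bystanders:** I saw no movement of the amber bottle, the tube rack, or the red and purple bottles in the last picture. The highest wrist force I read was about 9 N.
- **What went wrong:**
  - My first move calls were refused because the rows lacked some of the required keys.
  - I gripped the tube about 7 mm off centre and allowed for that when placing it.
  - The two cameras disagreed by about 2° on the oblong rack's heading. I turned the bottle to a heading between the two, close to the wrist camera's.

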